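# Wind the book press down on a warped book

## Task

Set the loose crank fully home on the square shaft end on top of the book press and wind it clockwise by its knob, several full turns, until the book is firmly squeezed under the press board. Tighten by feel: stop soon after it bites, do not force it and do not lean hard on the shaft. Leave the crank on the shaft and everything else on the table where it is.

Things in the scene. Friction and masses are not known exactly. Their poses are not given: they have to be found in the camera images.
- hub (a point): Centre of the loose crank's hub, a dark steel block 36 x 36 mm, 36 mm high, lying on the table socket down. This point is on its upright axis, 15 mm above its underside; z up, x along the arm towards the knob; faces square to x and y. The flat arm (18 mm wide, 24 to 32 mm above the hub's underside) reaches out along +x. The crank weighs 0.3 to 0.45 kg, most of it in the hub.
- socket (a point): Mouth of the square socket, at the centre of the hub's underside (15 mm below hub). The socket is 17.5 mm square and 27 mm deep, its sides parallel to the hub's faces.
- knob_mid (a point): Centre of the crank's knob: a wooden upright grip 25 mm in diameter and 42 mm tall, 75 mm from the hub's axis, its centre 56 mm above the hub's underside (41 mm above hub). It spins freely about its own upright axis, so its own yaw means nothing.
- shaft: The press's upright square shaft end: 16 mm square, 20 mm long, a 12.5 mm square tip on top. Origin on its axis at its foot, 165 mm above the table; z up, x and y square to its flats; its yaw is arbitrary. It fits the crank's socket in any of four ways, with 0.75 mm play on each side (about 5 degrees). Turned clockwise seen from above, it lowers the press board 12 mm a turn and holds where it is left.
- seat (a point): On the shaft's axis, 15 mm above its foot: where hub is when the crank is fully home (hub underside resting on the collar, 165 mm above the table).
- tip (a point): Centre of the shaft's top end, 190 mm above the table. The top 5 mm are the narrower tip, 12.5 mm square.
- press: The fixed press: bed 180 x 260 mm, 15 mm thick; a crossbar along its y (50 x 260 mm, top 155 mm above the table) on two columns 115 mm each side of the shaft, with round caps up to 163 mm; on the crossbar a round collar 42 mm across and 10 mm high, round the shaft's foot. Origin at the centre of the bed's underside, straight below the shaft.
- platen: The press board, 150 x 190 x 18 mm, that the screw lowers; origin at the centre of its underside. It starts some 20 to 40 mm above the book (two to three turns away). While it is clear of the book, turning takes about 4.5 N at the knob; once it bites, this rises steadily, by about 2.5 N per 100 N of squeeze, and a hand that stops there still feels the knob push back.
- book: The book in the press, 130 x 180 mm and roughly 30 to 40 mm thick, its covers a little warped: where the board bites must be felt. It lies on a springy cork pad on the bed and sinks about 1 mm for each 100 N of squeeze. Origin at the centre of its underside. A squeeze of about 60 to 300 N by the board is right.
- torch_mid (a point): A bystander, to be left alone: hand torch lying on the table, 125 mm long, 36 mm across; this point is near its middle.
- mug_mid (a point): A bystander, to be left alone: white mug, 76 mm across, 90 mm tall; this point is near its middle.
- keybowl_mid (a point): A bystander, to be left alone: shallow blue bowl, 120 mm across, 45 mm tall; this point is near its middle.
- brush_mid (a point): A bystander, to be left alone: small brush lying flat; this point is near its middle.
- polish_mid (a point): A bystander, to be left alone: small jar of polish, 64 mm across, 45 mm tall; this point is near its middle.
Mind the look-alikes: they are no part of the job. There is more than one size of the part that bears hub; the job needs the middle-sized.

How it is judged (in metres and radians):
On the way, in this order (a step that is already met when the one before it is completed fails the run):
1. the crank is fully home on the square shaft (distance between hub and seat below 0.005 m and angle between hub's own z axis and vertical below 0.12 rad), for 0.2 s.
2. the board squeezes the book with more than 60 N, the crank still home on the shaft (all of step 1 and contact force between platen and book above 60 N), for 0.3 s.
At the end, for the whole second after the job is handed in: The crank stands on the shaft, fully home (hub within 5 mm of seat, tilted less than 0.12 rad), let go and still; the board still squeezes the book with more than 40 N; the book lies within 30 mm of the bed's centre (all of step 1 and contact force between platen and book above 40 N and horizontal distance between book and press below 0.03 m); the robot touches nothing.
It fails at once if the book is squeezed with more than 350 N (contact force between platen and book above 350 N).
It fails at once if the shaft's tip or collar is leaned on with more than 60 N (contact force between any of shaft_c1, press_c4 and anything else above 60 N).
It fails at once if something else on the table is pushed more than 40 mm away (distance of any of torch_mid, mug_mid, keybowl_mid, brush_mid, polish_mid from where it was at the start of the episode above 0.04 m).
It also fails if it takes over 72 s, if anything falls off the work surface, if the arm or the gripper's body presses on something with over 40 N, if the wrist force passes 120 N, or if a joint passes its speed limit or range.

## Robot

A 6-joint arm with a two-finger parallel gripper is mounted at the origin on the work surface. World frame = base frame: x ahead of the robot, y to its left, z up, the work surface at z = 0. Lengths are in mm, angles in degrees, forces in N, time in s.
With the tool pointing down it reaches from about 325 to 875 mm from the base axis. Payload 4.4 kg.
Tool frame: the origin (TCP) lies midway between the tips of the shut fingers; the grasp point (between the pads) lies 19 mm behind it; x points along the fingers, y is the direction in which the jaws open and shut, and the axes are right-handed (so a half turn about x gives the same grasp; the last joint's range is limited). The gripper opens to 85 mm and grips with 20 to 120 N. Pads are 22 mm wide; open, the fingers measure 114 mm over their backs; the gripper's body (76 mm by 85 mm) begins 54 mm behind the grasp point. The pads swing forward as they close: fully open they stand 13 mm farther back than shut.
Start: joints at [64.2, 11.837, 88.321, -0, 79.842, -8.623], TCP at [169.824, 549.352, 231.282] pointing down, gripper open.
Joint ranges: [-156.59, 156.59], [-49.26, 127.26], [12.9, 141.05], [-63.56, 243.56], [4.71, 150.69], [-161.64, 161.64]. Speed limits (degrees/s): [159.86, 159.86, 180, 180, 180, 180].

## Interface

Orientations are given as [roll, pitch, yaw] about the fixed x, y, z axes, in that order (R = Rz(yaw) Ry(pitch) Rx(roll)).
In Python, from bench import ctrl gives the robot as it stands.
- The arm moves only by the tool drive_tool, never from a script. Its argument "series" is a list of rows, each a list of 3 entries, a list of its own where there are three numbers: the shift along the world's x, y, z as a fraction of full scale, then the turn, a rotation vector about the world's x, y, z as a fraction of full scale, then the opening, from -1 (shut) to 1 (fully open), so that 0 is half open. A call has 1 to 12 rows; each row shifts and turns the commanded pose from where the row before left it; what a row does not reach is not made up. Full scale, the value 1, is 0.04 m for a shift and 5 degrees for a turn. A row lasts 1/8 s, in which the tool goes at most 62.5 mm and 10.7 degrees, less where a joint would pass 70% of its speed; a pose out of reach is approached as far as the arm can. A call with a number of a shift or a turn outside -1 to 1 is refused whole. A call with a gripper value outside its range is refused whole. The fingers move at their own pace and stop on an object; "grip_force" is the grip in N (left out, the last holds). Time passes only in rows, so rows that do not move let the fingers close. It gives the time, the measured TCP pose, the force and the opening at its end, in the units of the state.
- ctrl.sense(): the state, without advancing time (a new reading comes with each control period).
- ctrl.camera(name): name is "scene" or "top" or "wrist"; returns the picture (384x512x3 uint8, blue, green, red); there is no depth.
- ctrl.camera_params(name): a dict with "camera_matrix" (3x3 intrinsics, pixels), "R" (3x3) and "t" (3): a world point X has camera coordinates R X + t; the wrist camera has in their place "hand_eye" (4x4, takes a point from camera to tool coordinates, whose origin is the TCP and whose axes are the tool frame's). Camera axes: x right, y down, z forward; pixel columns grow to the right and rows downward; lengths in mm; the calibration is good to about 2 mm. A picture is of the moment at which its call begins: read the wrist's pose just before it. camera_params takes no time and is no camera call.
- ctrl.hand_in(): hands the job in, once; it reports no verdict.
Trained networks look in the newest picture that a camera, given by its name, has taken for a name from the list of things; names that differ only in an ending like _2 or _b are one class to them, and where a whole thing is asked for, a point or a joint stands for the part that bears it (a point fixed in the world has none). Each returns a list of dicts, best first, with "confidence" (0 to 1); they miss things now and then, are a little off and sometimes report something else, mostly with a low value. They report only what shows in the picture. A call takes as long as a camera call. They do not tell look-alikes from the thing itself.
- ctrl.boxes_of(label, camera): "point" ([x, y, z] in mm, in world coordinates, good to about 4 mm: the middle of the surface that is visible of it).
- ctrl.spot_point(label, camera): "point" ([x, y, z] in mm, in world coordinates, good to about 4 mm: a listed point, or the origin of a listed thing).
The state is a dict: "t": time; "q": joint angles; "qd": joint speeds; "joint_efforts": joint torques, N m; "ee_pos": TCP position; "eef_rot": TCP orientation; "force": force on the tool from outside, world axes, zero at the start; "torque": the same for the moment, N m; "opening": opening from 0.0 (shut) to 1.0 (fully open).
Only numpy, scipy, OpenCV 4.12 (cv2) and the standard library are available. Lean on these libraries where they do the work, as an engineer would, in place of code of your own. Each camera call takes 0.05 s, during which the arm holds its last target. There are 200 camera calls.

## Working session

There is one attempt and no reset: what is moved stays moved. The work goes in short steps, Python scripts to look and compute and a tool call to move; the robot and the scene stay as the last step left them, time stands still between calls to the robot, and variables do not carry over. Pictures are saved under pics/ and viewed, about 8 in all and at most 12, crops included, and the job is handed in when it is done.

Besides the shell and the picture viewer there is one more tool, called after "Request:" by a JSON object that holds its "fn" and its "kwargs", one argument or row to a line. drive_tool: Moves the arm, as the interface text tells. Its arguments: {"type":"object","properties":{"series":{"type":"array","items":{"type":"array"}},"grip_force":{"type":"number"}},"required":["series"]}

```bash
ls; mkdir -p pics; cat > h.py <<'E'
import numpy as np, cv2
from bench import ctrl
from scipy.spatial.transform import Rotation as Ro
def cam(name):
    p=ctrl.camera_params(name); K=np.array(p["camera_matrix"])
    if "hand_eye" in p:
        s=ctrl.sense(); T=np.eye(4); T[:3,:3]=Ro.from_euler('xyz',s["eef_rot"],degrees=True).as_matrix(); T[:3,3]=s["ee_pos"]
        W=np.linalg.inv(T@np.array(p["hand_eye"])); return K,W[:3,:3],W[:3,3]
    return K,np.array(p["R"]),np.array(p["t"])
def px(c,X):
    K,R,t=c; v=K@(R@np.array(X,float)+t); return v[:2]/v[2]
def at_z(c,uv,z):
    K,R,t=c; d=R.T@np.linalg.inv(K)@np.array([uv[0],uv[1],1.]); o=-R.T@t; return o+d*(z-o[2])/d[2]
E
python3 - <<'E'
from h import *
print(ctrl.sense())
for n in ("scene","top","wrist"):
    c=cam(n); cv2.imwrite(f"pics/{n}0.png",ctrl.camera(n)); print(n,(-c[1].T@c[2]).round())
    for l in ("hub","knob_mid","socket","shaft","tip","press","torch_mid","mug_mid","keybowl_mid","brush_mid","polish_mid"):
        for r in ctrl.spot_point(l,n):
            print(l,np.round(r["point"]),round(r["confidence"],2),px(c,r["point"]).round())
a=cv2.imread("pics/scene0.png");b=cv2.imread("pics/top0.png")
E
```

```text
pics
{'t': 0.0, 'q': array([ 6.41992242e+01,  1.18872018e+01,  8.84074865e+01,  2.18447386e-03,
        7.98422589e+01, -8.62377560e+00]), 'qd': array([ 0.02962514,  0.03599017, -0.12053294,  0.02283902,  0.01448796,
       -0.04105027]), 'joint_efforts': array([-1.88547911e-04, -3.83012366e+01, -2.91604918e+01,  2.72681854e-05,
        1.02071403e-02,  5.30166034e-06]), 'ee_pos': array([169.47375374, 548.6385829 , 230.0742791 ]), 'eef_rot': array([ -99.52292674,   89.86303592, -116.7003148 ]), 'force': array([ 0.16158127, -1.09807851, -0.41684438]), 'torque': array([ 0.02947528, -0.02143166, -0.01525365]), 'opening': 0.9987967957602953}
scene [1206. -714.  783.]
hub [ 505. -359.   15.] 0.96 [156. 276.]
hub [ 408. -501.   12.] 0.91 [ 81. 286.]
hub [ 538. -192.   22.] 0.82 [218. 248.]
knob_mid [ 558. -412.   60.] 0.67 [146. 287.]
knob_mid [ 440. -247.   79.] 0.65 [176. 223.]
knob_mid [ 358. -484.   41.] 0.39 [ 76. 263.]
socket [ 535. -193.   -4.] 0.91 [217. 256.]
socket [ 412. -506.   -3.] 0.58 [ 81. 293.]
socket [ 506. -356.   -3.] 0.55 [158. 281.]
socket [ 502. -359.   16.] 0.21 [15
[... 827 characters left out ...]
  54.] 0.53 [355. 178.]
knob_mid [ 359. -484.   42.] 0.44 [380. 241.]
socket [ 539. -194.   -2.] 0.98 [286. 187.]
socket [ 506. -357.    2.] 0.72 [335. 197.]
socket [ 408. -504.    2.] 0.71 [380. 227.]
shaft [547.  47. 167.] 0.53 [209. 172.]
tip [545.  46. 190.] 0.52 [209. 170.]
tip [546.  47.   5.] 0.41 [214. 183.]
press [545.  45.  -0.] 0.89 [214. 184.]
press [ 300. -425.    7.] 0.25 [358. 260.]
torch_mid [497. 346.  21.] 0.67 [120. 196.]
mug_mid [726. 319.  46.] 0.58 [131. 126.]
keybowl_mid [ 726. -294.   20.] 0.63 [315. 132.]
brush_mid [ 302. -422.    9.] 0.82 [358. 259.]
polish_mid [ 298. -273.   21.] 0.8 [312. 260.]
polish_mid [ 297. -421.    7.] 0.37 [357. 261.]
wrist [ 95. 572. 374.]
```

View pics/top0.png

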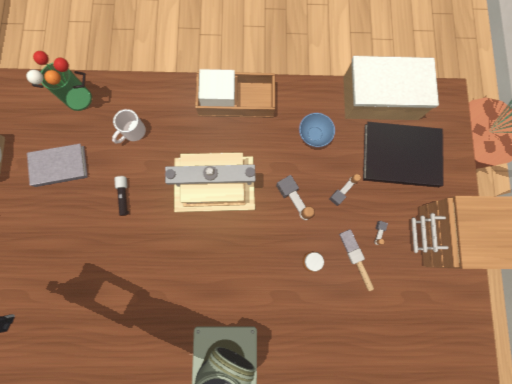

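View pics/scene0.png

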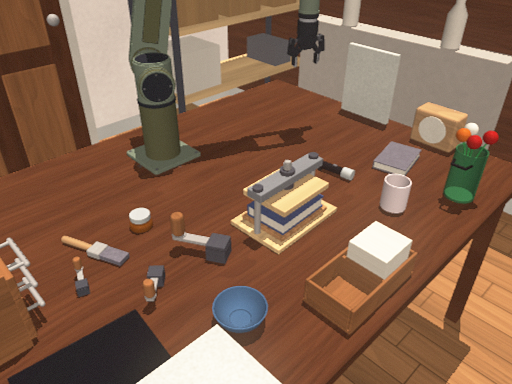

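```bash
python3 - <<'E'
from h import *
s=ctrl.sense();print(Ro.from_euler('xyz',s["eef_rot"],degrees=True).as_matrix().round(3))
p=ctrl.camera_params("wrist");print(np.round(p["hand_eye"],3),p["camera_matrix"])
a=cv2.imread("pics/scene0.png");b=cv2.imread("pics/top0.png")
A=cv2.resize(a[205:305,50:250],None,fx=4,fy=4,interpolation=2)[:, :800]
B=cv2.resize(b[165:265,260:400],None,fx=2.0,fy=2.0,interpolation=2)
C=cv2.resize(b[160:185,195:225],None,fx=8,fy=8,interpolation=2); D=cv2.resize(a[150:180,270:305],None,fx=6.6,fy=6.6,interpolation=2)
o=np.zeros((600,800,3),np.uint8);o[:400]=A;o[400:600,:280]=B;o[400:600,290:530]=C[:200,:240];h,w=D.shape[:2];o[400:400+min(h,200),540:540+w]=D[:200]
cv2.imwrite("pics/crop.png",o)
E
```

```text
[[ 0.     0.295  0.955]
 [ 0.     0.955 -0.295]
 [-1.     0.     0.   ]]
[[-0.00000e+00 -3.06000e-01  9.52000e-01 -1.42369e+02]
 [ 1.00000e+00  0.00000e+00  1.00000e-03 -5.66000e-01]
 [-0.00000e+00  9.52000e-01  3.06000e-01 -7.83730e+01]
 [ 0.00000e+00  0.00000e+00  0.00000e+00  1.00000e+00]] [[305.6893069    0.         256.46307053]
 [  0.         305.6893069  189.81359785]
 [  0.           0.           1.        ]]
```

View pics/crop.png

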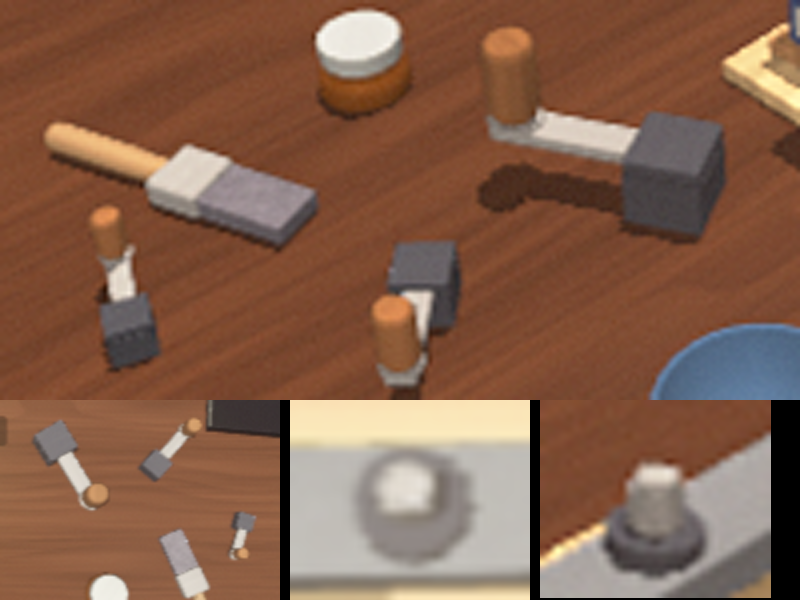

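Request:
{"fn": "drive_tool", "kwargs": {
  "series": [
    [[0.5,-0.6,0],[0,0,-0.43],1],
    [[0.73,-1,0],[0,0,-0.43],1],
    [[0.73,-1,0],[0,0,-0.43],1],
    [[0.73,-1,0],[0,0,-0.43],1],
    [[0.73,-1,0],[0,0,-0.43],1],
    [[0.73,-1,0],[0,0,-0.43],1],
    [[0.73,-1,0],[0,0,-0.43],1],
    [[0.73,-1,0],[0,0,-0.43],1],
    [[0.73,-1,0],[0,0,-0.43],1],
    [[0.73,-1,0],[0,0,-0.43],1],
    [[0.8,-1,0],[0,0,-0.43],1],
    [[0.8,-0.97,0],[0,0,-0.43],1]
  ]
}}

```text
t: 3.3
ee_pos: [517.6, 85.1, 231.5]
eef_rot: [58.6, 90.0, 15.5]
force: [0.1, -0.7, -0.3]
opening: 1.004
```

Request:
{"fn": "drive_tool", "kwargs": {
  "series": [
    [[0.7,-0.9,0],[0,0,0],1],
    [[0.3,-0.5,0],[0,0,0],1],
    [[0,0,0],[0,0,0],1]
  ]
}}

```text
t: 3.68
ee_pos: [556.9, 29.6, 231.0]
eef_rot: [-164.3, 90.0, 152.6]
force: [-1.3, 0.3, -0.2]
opening: 0.994
```

```bash
python3 - <<'E'
from h import *
s=ctrl.sense();print(s["t"],s["ee_pos"],s["q"].round(1));R=Ro.from_euler('xyz',s["eef_rot"],degrees=True).as_matrix();print(R[:,1])
c=cam("wrist");im=ctrl.camera("wrist")
for l in ("shaft","tip"):
  for r in ctrl.spot_point(l,"wrist"): print(l,np.round(r["point"],1),round(r["confidence"],2),px(c,r["point"]).round())
u,v=px(c,[546,46,190]).round().astype(int);print(u,v)
cv2.imwrite("pics/w1raw.png",im)
k=50
o=cv2.resize(im[max(0,v-k):v+k,u-k:u+k],(600,600),interpolation=2);cv2.imwrite("pics/w1.png",o)
E
```

```text
3.675 [556.87071735  29.57884193 231.04822066] [ -5.9   9.8  90.8   0.   79.5 -52.8]
[ 6.83263179e-01  7.30172159e-01 -2.14892709e-04]
shaft [543.9  51.4 161.9] 0.59 [267. 171.]
tip [548.6  44.3 193.2] 0.95 [265. 196.]
264 190
```

View pics/w1.png

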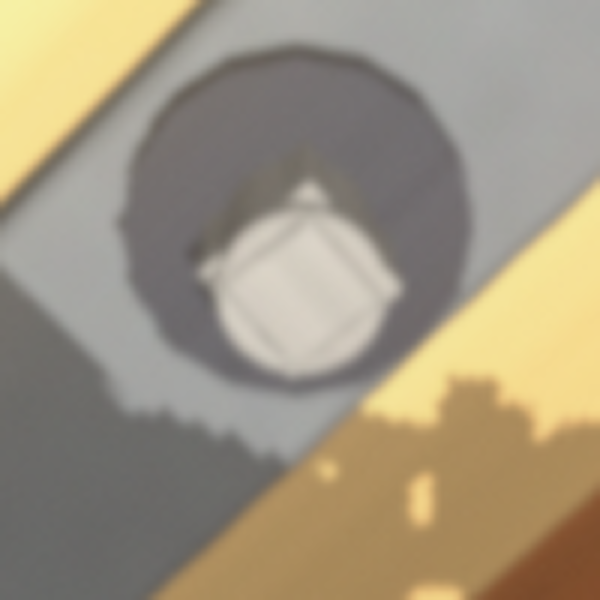

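```bash
python3 - <<'E'
from h import *
c=cam("wrist")
f=lambda p,z:at_z(c,(214+(p[0]+.5)/6-.5,140+(p[1]+.5)/6-.5),z)[:2]
for name,pts,z in (("tip",[(312,218),(385,297),(297,372),(228,290)],190),("sq",[(200,270),(312,185),(402,290)],185)):
  P=np.array([f(p,z) for p in pts]);print(name,P.round(1),P.mean(0))
  for i in range(len(P)-1):
    d=P[i+1]-P[i];print(np.hypot(*d).round(1),np.degrees(np.arctan2(d[1],d[0])).round(1)%90)
P=np.array([f(p,165) for p in [(120,220),(470,220),(297,48),(297,392)]]);print(P.round(1),P[:2].mean(0),P[2:].mean(0))
P2=[f((200,270),185),f((402,290),185)];print("diag",np.mean(P2,0),np.hypot(*(P2[0]-P2[1])),(np.degrees(np.arctan2(*(P2[1]-P2[0])[::-1]))+45)%90)
E
```

```text
tip [[538.5  54.8]
 [550.1  54.7]
 [550.   42.2]
 [538.3  43.1]] [544.24099363  48.69926964]
11.6 89.2
12.4 89.4
11.7 85.69999999999999
sq [[535.7  41.3]
 [537.   56.5]
 [552.2  55.7]] [541.62370867  51.15833659]
15.2 85.3
15.2 87.2
[[528.8  34.1]
 [556.9  64.3]
 [528.   63.1]
 [558.9  34.7]] [542.84273768  49.16866771] [543.45924754  48.92188416]
diag [543.94933841  48.51196227] 21.858808072959093 86.19731316615905
```

Request:
{"fn": "drive_tool", "kwargs": {
  "series": [
    [[-0.1,-0.75,0],[0,0,0],1],
    [[-0.13,-1,0],[0,0,0],1],
    [[-0.13,-1,0],[0,0,0],1],
    [[-0.13,-1,0],[0,0,0],1],
    [[-0.13,-1,0],[0,0,0],1],
    [[-0.13,-1,0],[0,0,0],1],
    [[-0.13,-1,0],[0,0,0],1],
    [[-0.13,-1,-0.4],[0,0,0],1],
    [[-0.13,-1,-0.7],[0,0,0],1],
    [[-0.13,-0.7,-0.7],[0,0,0],1],
    [[-0.1,-0.3,-0.5],[0,0,0],1],
    [[0,0,0],[0,0,0],1]
  ]
}}

```text
t: 5.32
ee_pos: [500.7, -357.6, 137.2]
eef_rot: [174.0, 89.7, 131.0]
force: [-0.1, 0.3, 0.4]
opening: 1.0
```

```bash
python3 - <<'E'
from h import *
s=ctrl.sense();print(s["t"],s["ee_pos"],s["q"].round(1));R=Ro.from_euler('xyz',s["eef_rot"],degrees=True).as_matrix();print(R[:,1])
c=cam("wrist");im=ctrl.camera("wrist")
for l in ("hub","knob_mid","socket"):
  for r in ctrl.spot_point(l,"wrist"): print(l,np.round(r["point"],1),round(r["confidence"],2),px(c,r["point"]).round())
u,v=px(c,[504,-360,36]).round().astype(int);print(u,v)
cv2.imwrite("pics/w2raw.png",im)
o=cv2.resize(im,(800,600),interpolation=2);cv2.imwrite("pics/w2.png",o)
E
```

```text
5.325 [ 500.70460142 -357.63458589  137.20181642] [-43.6  21.8  87.2   0.   71.2 -90.6]
[6.81654657e-01 7.31673878e-01 5.14674585e-04]
hub [ 505.2 -365.    15.6] 0.88 [254. 192.]
hub [ 412.8 -500.5   12.6] 0.83 [ 82. 216.]
hub [ 537.5 -188.    22.5] 0.55 [445.  79.]
hub [ 4.964e+02 -3.574e+02  3.000e-01] 0.28 [254. 176.]
knob_mid [ 439.  -247.7   81.5] 0.63 [324.  16.]
knob_mid [ 557.6 -405.5   58.3] 0.59 [261. 283.]
socket [ 405.  -507.3   -5. ] 0.91 [ 81. 209.]
socket [ 499.8 -356.4    1.8] 0.78 [257. 178.]
socket [ 501.  -365.1   18.1] 0.34 [251. 190.]
258 195
```

View pics/w2.png

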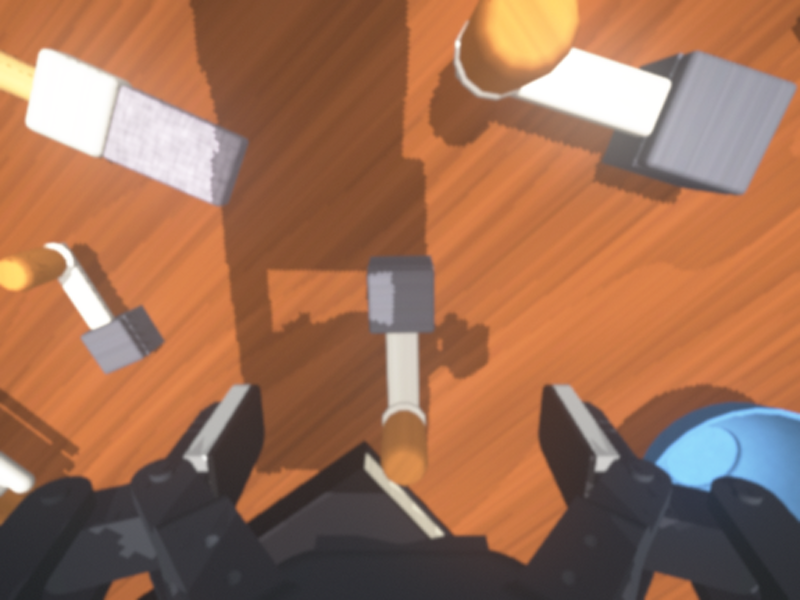

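Request:
{"fn": "drive_tool", "kwargs": {
  "series": [
    [[0.06,-0.05,-0.6],[0,0,0],1],
    [[0,0,-1],[0,0,0],1],
    [[0,0,-1],[0,0,0],1],
    [[0,0,-0.5],[0,0,0],1],
    [[0,0,-0.2],[0,0,0],1],
    [[0,0,0],[0,0,0],1]
  ]
}}

```text
t: 6.28
ee_pos: [505.0, -361.8, 8.2]
eef_rot: [0.2, 89.9, -42.7]
force: [-0.6, -0.4, -0.1]
opening: 1.003
```

```bash
python3 - <<'E'
from h import *
s=ctrl.sense();print(s["t"],s["ee_pos"],s["force"])
c=cam("wrist")
im=cv2.imread("pics/w2raw.png")
import pathlib
E
```

```text
6.275 [ 504.98119354 -361.84437279    8.17733893] [-0.58362174 -0.36283169 -0.08593195]
```

Request:
{"fn": "drive_tool", "kwargs": {
  "series": [
    [[-0.04,0.04,-0.1],[0,0,0],1],
    [[0,0,0],[0,0,0],0],
    [[0,0,0],[0,0,0],-1],
    [[0,0,0],[0,0,0],-1],
    [[0,0,0],[0,0,0],-1],
    [[0,0,0],[0,0,0],-1],
    [[0,0,0],[0,0,0],-1],
    [[0,0,0],[0,0,0],-1]
  ],
  "grip_force": 80
}}

```text
t: 7.28
ee_pos: [503.2, -360.2, 4.0]
eef_rot: [5.2, 89.9, -37.8]
force: [-0.8, 0.7, 6.5]
opening: 0.41
```

Request:
{"fn": "drive_tool", "kwargs": {
  "series": [
    [[0,0,0.5],[0,0,0],-1],
    [[0,0,1],[0,0,0],-1],
    [[0,0,1],[0,0,0],-1],
    [[0,0,1],[0,0,0],-1],
    [[0,0.5,1],[0,0,0.7],-1],
    [[0.1,1,0.9],[0,0,0.8],-1],
    [[0.1,1,0.4],[0,0,0.8],-1],
    [[0.1,1,0],[0,0,0.8],-1],
    [[0.1,1,0],[0,0,0.8],-1],
    [[0.1,1,0],[0,0,0.8],-1],
    [[0.1,1,0],[0,0,0.8],-1],
    [[0.1,1,0],[0,0,0.8],-1]
  ]
}}

```text
t: 8.78
ee_pos: [529.4, -58.3, 234.7]
eef_rot: [-178.4, 89.9, 170.2]
force: [1.8, -0.0, -3.9]
opening: 0.402
```

Request:
{"fn": "drive_tool", "kwargs": {
  "series": [
    [[0.1,1,0],[0,0,0.8],-1],
    [[0.1,1,0],[0,0,0.8],-1],
    [[0.1,0.6,0],[0,0,0.3],-1],
    [[0,0.1,0],[0,0,0],-1],
    [[0,0,0],[0,0,0],-1],
    [[0,0,0],[0,0,0],-1]
  ]
}}

```text
t: 9.52
ee_pos: [542.3, 47.2, 235.1]
eef_rot: [-144.9, 89.9, -147.0]
force: [0.1, 0.1, -3.2]
opening: 0.414
```

```bash
python3 - <<'E'
from h import *
s=ctrl.sense();print(s["t"],s["ee_pos"],s["force"],s["opening"],s["q"].round(1));R=Ro.from_euler('xyz',s["eef_rot"],degrees=True).as_matrix();print(R.round(3),np.degrees(np.arctan2(R[1,1],R[0,1])))
c=cam("wrist");im=ctrl.camera("wrist");cv2.imwrite("pics/w3raw.png",im)
P=np.array(s["ee_pos"])
for z in (-4,32): print("hub@",z,px(c,P+[0,0,z]))
print("tip",px(c,[544,48.6,190]))
for l in ("hub","socket","knob_mid","tip"):
  for r in ctrl.spot_point(l,"wrist")[:2]: print(l,np.round(np.array(r["point"])-P,1),round(r["confidence"],2),px(c,r["point"]).round())
o=cv2.resize(im[110:310,156:356],(600,600),interpolation=2);cv2.imwrite("pics/w3.png",o)
E
```

```text
9.525 [542.26270585  47.17263774 235.07383494] [ 0.1499437   0.07341194 -3.21974627] 0.4136206318300962 [ -4.1   8.   92.4  -0.   79.7 -92.1]
[[-0.001  0.036  0.999]
 [-0.     0.999 -0.036]
 [-1.    -0.001 -0.001]] 87.94802347632798
hub@ -4 [257.25420542 246.00465671]
hub@ 32 [257.44756197 286.92551937]
tip [259.35262102 218.59294297]
hub [  -3.2 -238.  -211.7] 0.93 [ 56. 166.]
hub [ 0.5 -6.  10. ] 0.63 [245. 261.]
socket [-4.9  3.6 -0.1] 0.74 [264. 241.]
socket [  -6.2 -240.3 -232.8] 0.71 [ 65. 160.]
tip [  0.7  -0.9 -41.8] 0.73 [256. 219.]
```

View pics/w3.png

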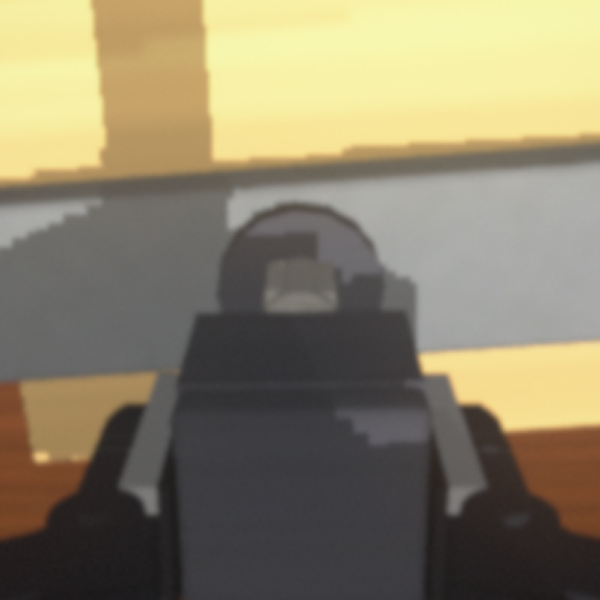

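```bash
python3 - <<'E'
from h import *
c=cam("wrist");P=np.array(ctrl.sense()["ee_pos"]);print(P)
f=lambda p,z:at_z(c,(156+(p[0]+.5)/3-.5,110+(p[1]+.5)/3-.5),z)[:2].round(1)
L,R_=f((197,313),P[2]-4),f((410,313),P[2]-4);print("hub edge",L,R_,(L+R_)/2, "axis",(L+R_)/2+[18,-.6])
L,R_=f((268,259),165),f((337,259),165);print("foot",L,R_,(L+R_)/2,"axis",(L+R_)/2+[8,-.3])
L,R_=f((264,300),185),f((338,300),185);print("shoulder",L,R_)
for y in (202,206): print("collar back x",f((297,y),165), "axis", f((297,y),165)+[21,0])
L,R_=f((219,285),165),f((383,285),165);print("collar",L,R_,(L+R_)/2)
# table-level edges angle of crossbar z=155
a,b=f((0,380),155),f((180,370),155);a2,b2=f((0,197),155),f((600,150),155);print(a2,b2,np.degrees(np.arctan2(*(b2-a2)[::-1])))
g=cv2.cvtColor(cv2.imread("pics/w3raw.png"),6)
o=cv2.resize(cv2.imread("pics/w3raw.png")[170:225,215:300],(795,510),interpolation=2);cv2.imwrite("pics/w3b.png",cv2.convertScaleAbs(o,alpha=1.5))
E
```

```text
[542.60583484  47.54353248 235.29091069]
hub edge [523.5  29.7] [524.8  66.3] [524.15  48.  ] axis [542.15  47.4 ]
foot [536.8  38.9] [537.4  55.8] [537.1   47.35] axis [545.1   47.05]
shoulder [539.7  38.6] [540.3  55.2]
collar back x [522.6  46.5] axis [543.6  46.5]
collar back x [523.6  46.5] axis [544.6  46.5]
collar [543.2  26.5] [544.6  67. ] [543.9   46.75]
[521.4 -28.1] [514.7 121.7] 92.56092157426461
```

View pics/w3b.png

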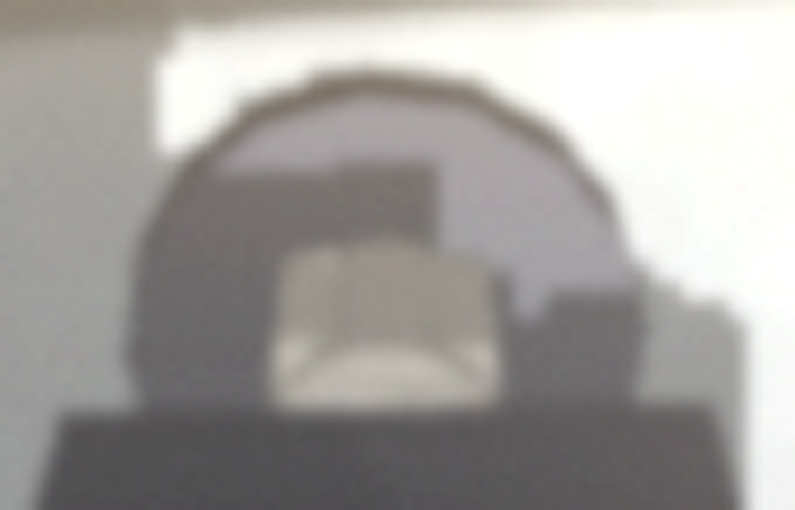

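Request:
{"fn": "drive_tool", "kwargs": {
  "series": [
    [[0.055,-0.012,0],[0,0,-0.5],-1],
    [[0,0,-0.5],[0,0,0],-1],
    [[0,0,-0.4],[0,0,0],-1],
    [[0,0,-0.1],[0,0,0],-1],
    [[0,0,-0.05],[0,0,0],-1],
    [[0,0,0],[0,0,0],-1]
  ]
}}

```text
t: 10.52
ee_pos: [545.2, 47.6, 193.7]
eef_rot: [2.4, 89.9, -2.1]
force: [0.2, -0.2, -3.4]
opening: 0.408
```

Request:
{"fn": "drive_tool", "kwargs": {
  "series": [
    [[0,-0.012,-0.05],[0,0,0],-1],
    [[0,0,-0.05],[0,0,0],-1],
    [[0,0,0],[0,0,0],-1]
  ]
}}

```text
t: 10.9
ee_pos: [544.7, 47.2, 189.1]
eef_rot: [176.3, 90.0, 171.8]
force: [-0.0, 0.4, -3.5]
opening: 0.41
```

Underside now ~185, the tip is inside. Next is the 16 mm part.

Request:
{"fn": "drive_tool", "kwargs": {
  "series": [
    [[0,0,-0.04],[0,0,0],-1],
    [[0,0,-0.04],[0,0,0],-1],
    [[0,0,0],[0,0,0],-1]
  ]
}}

```text
t: 11.28
ee_pos: [545.4, 47.2, 186.1]
eef_rot: [1.8, 89.9, -2.6]
force: [1.8, -0.6, -4.7]
opening: 0.412
```

Request:
{"fn": "drive_tool", "kwargs": {
  "series": [
    [[0,0,-0.05],[0,0,0],-1],
    [[0,0,-0.05],[0,0,0],-1],
    [[0,0,0],[0,0,0],-1]
  ]
}}

```text
t: 11.65
ee_pos: [545.4, 47.1, 182.0]
eef_rot: [1.9, 89.9, -2.6]
force: [3.5, -0.8, -3.9]
opening: 0.406
```

Request:
{"fn": "drive_tool", "kwargs": {
  "series": [
    [[0.015,-0.005,-0.1],[0,0,0],-1],
    [[0,0,-0.08],[0,0,0],-1],
    [[0,0,-0.06],[0,0,0],-1],
    [[0,0,0],[0,0,0],-1]
  ]
}}

```text
t: 12.15
ee_pos: [545.4, 47.0, 172.0]
eef_rot: [160.1, 90.0, 155.7]
force: [3.7, -0.2, -5.3]
opening: 0.408
```

Request:
{"fn": "drive_tool", "kwargs": {
  "series": [
    [[0.01,0,-0.04],[0,0,0],-1],
    [[0,0,-0.03],[0,0,0],-1],
    [[0,0,0],[0,0,0],-1],
    [[0,0,0],[0,0,0],-1]
  ]
}}

```text
t: 12.65
ee_pos: [545.4, 47.0, 169.3]
eef_rot: [-179.3, 89.9, 176.2]
force: [2.4, -0.3, -4.9]
opening: 0.409
```

Request:
{"fn": "drive_tool", "kwargs": {
  "series": [
    [[0,0,-0.03],[0,0,0],-1],
    [[0,0,0],[0,0,0],-1],
    [[0,0,0],[0,0,0],-1]
  ]
}}

```text
t: 13.02
ee_pos: [545.5, 47.1, 169.0]
eef_rot: [-175.4, 90.0, -179.9]
force: [-3.0, -0.2, 2.5]
opening: 0.407
```

Request:
{"fn": "drive_tool", "kwargs": {
  "series": [
    [[0,0,0],[0,0,0],1],
    [[0,0,0],[0,0,0],1],
    [[0,0,0],[0,0,0],1],
    [[0,0,0],[0,0,0],1],
    [[0,0,0.2],[0,0,0],1],
    [[0,0,0.9],[0,0,0],1],
    [[0,0,1],[0,0,0],1],
    [[0.5,0,0.4],[0,0,0],1],
    [[0.9,-0.1,0],[0,0,0],1],
    [[0.47,-0.05,0],[0,0,0],1],
    [[0,0,0],[0,0,0],1]
  ],
  "grip_force": 40
}}

```text
t: 14.4
ee_pos: [621.5, 40.7, 268.7]
eef_rot: [-10.3, 90.0, -14.8]
force: [0.8, 1.2, -0.7]
opening: 1.002
```

```bash
python3 - <<'E'
from h import *
s=ctrl.sense();print(s["t"],s["ee_pos"],s["force"],s["opening"]);R=Ro.from_euler('xyz',s["eef_rot"],degrees=True).as_matrix();print(np.degrees(np.arctan2(R[1,1],R[0,1])))
for n in ("wrist","top","scene"):
  c=cam(n);im=ctrl.camera(n);cv2.imwrite(f"pics/{n}4raw.png",im)
  for l in ("hub","knob_mid"):
    for r in ctrl.spot_point(l,n)[:4]:
      if r["point"][1]>-100: print(n,l,np.round(r["point"],1),round(r["confidence"],2),px(c,r["point"]).round())
c=cam("wrist");print(px(c,[545,47,201]),px(c,[619.8,41.1,242]))
w=cv2.imread("pics/wrist4raw.png");sc=cv2.imread("pics/scene4raw.png")
o=np.zeros((560,800,3),np.uint8);o[:,:400]=cv2.resize(w[100:380,156:356],(400,560),interpolation=2);o[:400,400:]=cv2.resize(sc[110:230,230:350],(400,400),interpolation=2)
cv2.imwrite("pics/w4.png",o)
E
```

```text
14.4 [621.4562542   40.7213339  268.65030834] [ 0.77158997  1.21223173 -0.67302617] 1.0024978192134475
85.50396533812034
wrist hub [545.   45.1 186.3] 0.87 [255.  95.]
wrist knob_mid [729.6 320.2  43.8] 0.61 [476. 224.]
wrist knob_mid [623.3  47.5 224.4] 0.56 [268. 218.]
scene hub [547.2  48.4 177.7] 0.63 [287. 164.]
scene hub [547.6  47.4 163.7] 0.27 [287. 169.]
scene knob_mid [616.8  40.9 221.1] 0.58 [307. 161.]
[257.19283343  96.44790639] [257.14351981 227.20587415]
```

View pics/w4.png

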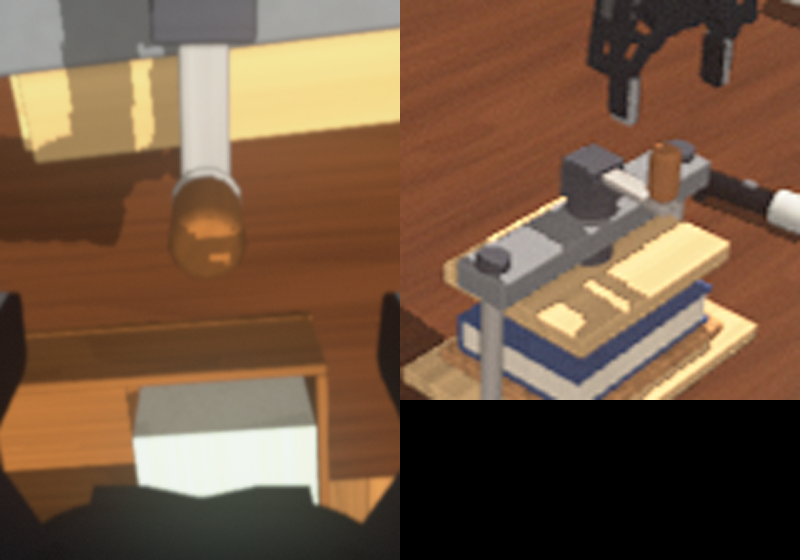

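Request:
{"fn": "drive_tool", "kwargs": {
  "series": [
    [[-0.04,0.02,-0.6],[0,0,0],1],
    [[0,0,-0.7],[0,0,0],0.3],
    [[0,0,-0.2],[0,0,0],0],
    [[0,0,0],[0,0,0],-1],
    [[0,0,0],[0,0,0],-1],
    [[0,0,0],[0,0,0],-1],
    [[0,0,0],[0,0,0],-1],
    [[0,0,0],[0,0,0],-1]
  ],
  "grip_force": 40
}}

```text
t: 15.85
ee_pos: [619.7, 41.7, 209.3]
eef_rot: [-0.1, 89.9, -4.5]
force: [0.8, 0.0, 0.5]
opening: 0.28
```

```bash
cat > circ.py <<'E'
# rows for winding: tool offset; start angle a0, step (deg, cw positive), n rows
import sys,json,numpy as np
a0,st,n=map(float,sys.argv[1:4]); a=np.radians(a0-st*np.arange(int(n)+1)); P=75*np.c_[np.cos(a),np.sin(a)]
for d in np.diff(P,axis=0)/40: print(d.round(3).tolist())
E
python3 - <<'E'
from h import *
s=ctrl.sense();print(s["t"],s["ee_pos"],s["force"],s["opening"])
P=s["ee_pos"][:2]-[545,46.95];print(np.hypot(*P),np.degrees(np.arctan2(*P[::-1])))
E
python3 circ.py -4 15 24
```

```text
15.85 [619.67684501  41.74514866 209.34144473] [0.78717567 0.04856787 0.52838304] 0.2798087825355142
74.85800997566699 -3.986972410576529
[-0.098, -0.48]
[-0.218, -0.438]
[-0.324, -0.367]
[-0.408, -0.27]
[-0.464, -0.155]
[-0.489, -0.03]
[-0.48, 0.098]
[-0.438, 0.218]
[-0.367, 0.324]
[-0.27, 0.408]
[-0.155, 0.464]
[-0.03, 0.489]
[0.098, 0.48]
[0.218, 0.438]
[0.324, 0.367]
[0.408, 0.27]
[0.464, 0.155]
[0.489, 0.03]
[0.48, -0.098]
[0.438, -0.218]
[0.367, -0.324]
[0.27, -0.408]
[0.155, -0.464]
[0.03, -0.489]
```

Request:
{"fn": "drive_tool", "kwargs": {
  "series": [
    [[-0.098,-0.48,0],[0,0,0],-1],
    [[-0.218,-0.438,0],[0,0,0],-1],
    [[-0.324,-0.367,0],[0,0,0],-1],
    [[-0.408,-0.27,0],[0,0,0],-1],
    [[-0.464,-0.155,0],[0,0,0],-1],
    [[-0.489,-0.03,0],[0,0,0],-1],
    [[0,0,0],[0,0,0],-1]
  ]
}}

```text
t: 16.73
ee_pos: [538.9, -28.4, 209.2]
eef_rot: [6.3, 89.9, 1.8]
force: [1.4, 1.7, -0.2]
opening: 0.276
```

```bash
cat > st.py <<'E'
from h import *
F=[]
for i in range(4): ctrl.camera("wrist"); s=ctrl.sense(); F.append(s["force"])
F=np.mean(F,0);P=s["ee_pos"][:2]-np.array([545,46.95]);r=np.hypot(*P);u=P/r;t=np.array([u[1],-u[0]])
print("t %.2f z %.1f r %.2f ang %.2f Frad %.2f Fcw %.2f Fz %.2f open %.3f"%(s["t"],s["ee_pos"][2],r,np.degrees(np.arctan2(P[1],P[0])),F[:2]@u,F[:2]@t,F[2],s["opening"]))
E
python3 st.py
```

```text
t 16.93 z 209.1 r 75.62 ang -94.25 Frad -0.14 Fcw -0.43 Fz 2.11 open 0.278
```

Request:
{"fn": "drive_tool", "kwargs": {
  "series": [
    [[-0.48,0.098,0],[0,0,0],-1],
    [[-0.438,0.218,0],[0,0,0],-1],
    [[-0.367,0.324,0],[0,0,0],-1],
    [[-0.27,0.408,0],[0,0,0],-1],
    [[-0.155,0.464,0],[0,0,0],-1],
    [[-0.03,0.489,0],[0,0,0],-1],
    [[0.098,0.48,0],[0,0,0],-1],
    [[0.218,0.438,0],[0,0,0],-1],
    [[0.324,0.367,0],[0,0,0],-1],
    [[0.408,0.27,0],[0,0,0],-1],
    [[0.464,0.155,0],[0,0,0],-1],
    [[0.489,0.03,0],[0,0,0],-1]
  ]
}}

```text
t: 18.42
ee_pos: [547.9, 121.9, 208.7]
eef_rot: [-161.0, 89.6, -165.4]
force: [-6.7, -1.3, 7.5]
opening: 0.277
```

```bash
python3 st.py
```

```text
t 18.62 z 208.9 r 74.82 ang 86.41 Frad 0.22 Fcw -2.64 Fz 5.23 open 0.278
```

Request:
{"fn": "drive_tool", "kwargs": {
  "series": [
    [[0.48,-0.098,0.01],[0,0,0],-1],
    [[0.438,-0.218,0.01],[0,0,0],-1],
    [[0.367,-0.324,0],[0,0,0],-1],
    [[0.27,-0.408,0],[0,0,0],-1],
    [[0.155,-0.464,0],[0,0,0],-1],
    [[0.03,-0.489,0],[0,0,0],-1],
    [[-0.098,-0.48,0],[0,0,0],-1],
    [[-0.218,-0.438,0],[0,0,0],-1],
    [[-0.324,-0.367,0],[0,0,0],-1],
    [[-0.408,-0.27,0],[0,0,0],-1],
    [[-0.464,-0.155,0],[0,0,0],-1],
    [[-0.489,-0.03,0],[0,0,0],-1]
  ]
}}

```text
t: 20.12
ee_pos: [540.7, -28.5, 209.5]
eef_rot: [-2.6, 89.8, -7.1]
force: [6.2, 1.7, -2.1]
opening: 0.278
```

```bash
python3 st.py
```

```text
t 20.32 z 209.2 r 75.51 ang -94.39 Frad 0.55 Fcw -1.49 Fz 0.18 open 0.282
```

Request:
{"fn": "drive_tool", "kwargs": {
  "series": [
    [[-0.48,0.098,0],[0,0,0],-1],
    [[-0.438,0.218,0],[0,0,0],-1],
    [[-0.367,0.324,0],[0,0,0],-1],
    [[-0.27,0.408,0],[0,0,0],-1],
    [[-0.155,0.464,0],[0,0,0],-1],
    [[-0.03,0.489,0],[0,0,0],-1],
    [[0.098,0.48,0],[0,0,0],-1],
    [[0.218,0.438,0],[0,0,0],-1],
    [[0.324,0.367,0],[0,0,0],-1]
  ]
}}

```text
t: 21.45
ee_pos: [494.2, 102.3, 209.0]
eef_rot: [-126.4, 89.6, -130.8]
force: [-0.8, -7.0, 2.0]
opening: 0.275
```

```bash
python3 st.py; python3 - <<'E'
from h import *
a=cv2.imread("pics/scene4raw.png")[150:235,225:345];b=ctrl.camera("scene")[150:235,225:345]
cv2.imwrite("pics/s5.png",np.hstack([cv2.resize(i,(400,284),interpolation=2) for i in (a,b)]))
E
```

```text
t 21.65 z 209.0 r 75.01 ang 131.51 Frad -2.80 Fcw -1.75 Fz 1.58 open 0.275
```

View pics/s5.png

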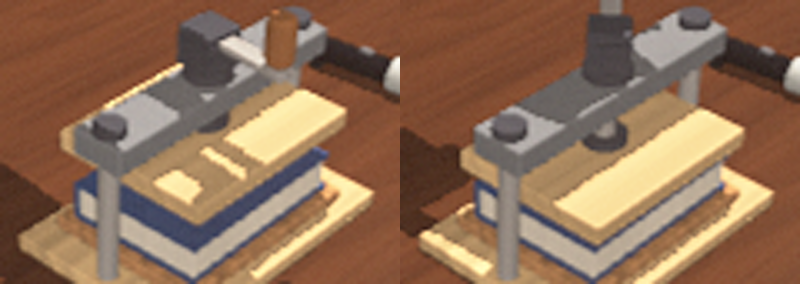

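Request:
{"fn": "drive_tool", "kwargs": {
  "series": [
    [[0.408,0.27,0],[0,0,0],-1],
    [[0.464,0.155,0],[0,0,0],-1],
    [[0.489,0.03,0],[0,0,0],-1]
  ]
}}

```text
t: 22.08
ee_pos: [547.1, 121.8, 209.0]
eef_rot: [-176.4, 89.6, 179.1]
force: [-5.8, -2.7, 4.0]
opening: 0.277
```

```bash
python3 st.py
```

```text
t 22.27 z 209.1 r 74.77 ang 87.12 Frad -1.11 Fcw -1.93 Fz 3.07 open 0.275
```

Request:
{"fn": "drive_tool", "kwargs": {
  "series": [
    [[0.48,-0.098,0],[0,0,0],-1],
    [[0.438,-0.218,0],[0,0,0],-1],
    [[0.367,-0.324,0],[0,0,0],-1]
  ]
}}

```text
t: 22.65
ee_pos: [599.3, 98.6, 209.1]
eef_rot: [124.6, 89.7, 120.2]
force: [-4.9, 3.6, 2.0]
opening: 0.281
```

```bash
python3 st.py
```

```text
t 22.85 z 209.3 r 74.76 ang 42.01 Frad 1.05 Fcw -2.45 Fz 2.01 open 0.277
```

Request:
{"fn": "drive_tool", "kwargs": {
  "series": [
    [[0.27,-0.408,0],[0,0,0],-1],
    [[0.155,-0.464,0],[0,0,0],-1],
    [[0.03,-0.489,0],[0,0,0],-1]
  ]
}}

```text
t: 23.22
ee_pos: [619.9, 43.8, 209.6]
eef_rot: [52.6, 89.7, 48.2]
force: [0.9, 5.7, 0.4]
opening: 0.277
```

```bash
python3 st.py
```

```text
t 23.43 z 209.6 r 74.85 ang -3.86 Frad 2.70 Fcw -1.73 Fz 0.73 open 0.276
```

720° done, 5.8 N moving: still free.

Request:
{"fn": "drive_tool", "kwargs": {
  "series": [
    [[-0.098,-0.48,0],[0,0,0],-1],
    [[-0.218,-0.438,0],[0,0,0],-1],
    [[-0.324,-0.367,0],[0,0,0],-1]
  ]
}}

```text
t: 23.8
ee_pos: [595.0, -9.2, 209.8]
eef_rot: [8.4, 89.7, 4.0]
force: [3.9, 3.8, -1.2]
opening: 0.278
```

```bash
python3 st.py
```

```text
t 24.00 z 209.6 r 75.12 ang -49.51 Frad 3.24 Fcw -1.74 Fz -0.19 open 0.279
```

Request:
{"fn": "drive_tool", "kwargs": {
  "series": [
    [[-0.408,-0.27,0],[0,0,0],-1],
    [[-0.464,-0.155,0],[0,0,0],-1],
    [[-0.489,-0.03,0],[0,0,0],-1]
  ]
}}

```text
t: 24.38
ee_pos: [540.2, -28.3, 209.7]
eef_rot: [-22.3, 89.8, -26.8]
force: [5.3, 0.0, -1.8]
opening: 0.272
```

```bash
python3 st.py
```

```text
t 24.57 z 209.4 r 75.38 ang -94.72 Frad 2.63 Fcw -0.88 Fz 0.24 open 0.274
```

Free (5.3 N), 810°.

Request:
{"fn": "drive_tool", "kwargs": {
  "series": [
    [[-0.48,0.098,0],[0,0,0],-1],
    [[-0.438,0.218,0],[0,0,0],-1],
    [[-0.367,0.324,0],[0,0,0],-1]
  ]
}}

```text
t: 24.95
ee_pos: [488.5, -3.0, 209.5]
eef_rot: [-51.8, 89.8, -56.3]
force: [6.0, -1.2, -3.1]
opening: 0.279
```

```bash
python3 st.py
```

```text
t 25.15 z 209.2 r 75.44 ang -139.68 Frad 0.64 Fcw -1.53 Fz 0.57 open 0.281
```

Request:
{"fn": "drive_tool", "kwargs": {
  "series": [
    [[-0.27,0.408,0],[0,0,0],-1],
    [[-0.155,0.464,0],[0,0,0],-1],
    [[-0.03,0.489,0],[0,0,0],-1]
  ]
}}

```text
t: 25.52
ee_pos: [469.8, 51.0, 209.3]
eef_rot: [-88.5, 89.8, -93.0]
force: [4.6, -6.1, -2.0]
opening: 0.272
```

```bash
python3 st.py
```

```text
t 25.73 z 209.2 r 75.23 ang 175.99 Frad -2.87 Fcw -2.07 Fz -0.81 open 0.275
```

Request:
{"fn": "drive_tool", "kwargs": {
  "series": [
    [[0.098,0.48,0],[0,0,0],-1],
    [[0.218,0.438,0],[0,0,0],-1],
    [[0.324,0.367,0],[0,0,0],-1]
  ]
}}

```text
t: 26.1
ee_pos: [493.9, 102.0, 209.0]
eef_rot: [-137.5, 89.7, -142.0]
force: [-1.8, -6.6, 1.4]
opening: 0.279
```

```bash
python3 st.py
```

```text
t 26.30 z 209.1 r 75.00 ang 131.87 Frad -2.06 Fcw -2.72 Fz 1.77 open 0.278
```

Request:
{"fn": "drive_tool", "kwargs": {
  "series": [
    [[0.408,0.27,0],[0,0,0],-1],
    [[0.464,0.155,0],[0,0,0],-1],
    [[0.489,0.03,0],[0,0,0],-1]
  ]
}}

```text
t: 26.68
ee_pos: [545.5, 121.9, 208.9]
eef_rot: [-179.8, 89.4, 175.7]
force: [-10.5, -2.7, 7.7]
opening: 0.275
```

```bash
python3 st.py
```

```text
t 26.88 z 209.0 r 74.83 ang 88.32 Frad -0.94 Fcw -5.49 Fz 5.20 open 0.278
```

Request:
{"fn": "drive_tool", "kwargs": {
  "series": [
    [[0,0,0],[0,0,0],-1],
    [[0,0,0],[0,0,0],0],
    [[0,0,0],[0,0,0],1],
    [[0,0,0],[0,0,0],1],
    [[0,0,0],[0,0,0],1],
    [[0,0,0],[0,0,0],1],
    [[0,0,0.3],[0,0,0],1],
    [[0,0,0.8],[0,0,0],1],
    [[0,0,1],[0,0,0],1],
    [[0,0,0.5],[0,0,0],1],
    [[-0.8,0,0],[0,0,0],1],
    [[-0.8,0,0],[0,0,0],1]
  ]
}}

```text
t: 28.38
ee_pos: [485.3, 121.8, 314.8]
eef_rot: [11.0, 89.9, 6.6]
force: [0.3, -0.2, 0.6]
opening: 1.0
```

Request:
{"fn": "drive_tool", "kwargs": {
  "series": [
    [[-0.7,0,0],[0,0,0],1],
    [[0,0,0],[0,0,0],1],
    [[0,0,0],[0,0,0],1]
  ]
}}

```text
t: 28.75
ee_pos: [458.3, 121.8, 314.2]
eef_rot: [7.1, 89.9, 2.6]
force: [-0.6, 0.0, 0.2]
opening: 1.006
```

```bash
python3 - <<'E'
from h import *
s=ctrl.sense();print(s["t"],s["ee_pos"],s["force"],s["opening"])
for n in ("top","scene"):
  c=cam(n);im=ctrl.camera(n);cv2.imwrite(f"pics/{n}6raw.png",im)
  for l in ("hub","knob_mid","tip"):
    for r in ctrl.spot_point(l,n)[:4]:
      if r["point"][1]>-100: print(n,l,np.round(r["point"],1),round(r["confidence"],2),px(c,r["point"]).round())
  if n=="top": print("pred",px(c,[547,122,242]))
cv2.imwrite("pics/s6.png",np.hstack([cv2.resize(im[110:235,225:345],(576,600),interpolation=2)]))
E
```

```text
28.75 [458.31818958 121.84967428 314.17649984] [-0.64549082  0.04533717  0.19396325] 1.006399434548805
top hub [546.4  45.  180.1] 0.85 [209. 171.]
top hub [547.2 122.8 219.8] 0.28 [179. 166.]
top knob_mid [544.2 121.6 218.2] 0.47 [180. 168.]
top tip [547.8  49.2 166.5] 0.39 [208. 171.]
pred [178.23680541 164.28659547]
scene hub [545.1  48.  179. ] 0.75 [287. 163.]
scene knob_mid [542.2 118.3 220.9] 0.72 [304. 141.]
```

View pics/s6.png

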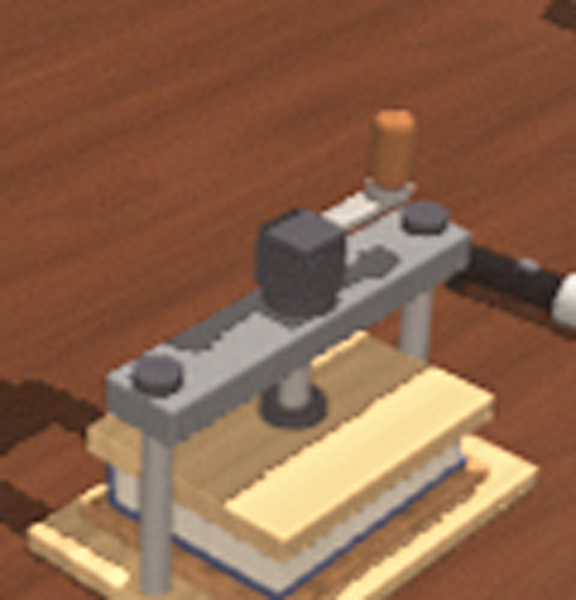

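```bash
python3 -c "
from bench import ctrl
print(ctrl.hand_in())"
```

```text
the job is handed in; nothing more can be done
None
```

The crank is on the shaft, wound down until the board bit on the book, and left there. I handed the job in at about 29 s; no verdict was reported.

- **Which crank:** I used the middle-sized one, since its hub-to-knob distance measured 74 mm against 112 mm and 53 mm for the other two.
- **Fitting it:** It went home with side forces under 4 N and touched the collar lightly, with about 7 N of upward force change.
- **Winding:** I turned it clockwise by the knob about 945° (2.6 turns). It was free until about 900°, at roughly 5 to 6 N while moving.
- **The bite:** In the last 45° the moving force at the knob rose to about 10.5 N and the held push-back to 5.5 N, against about 2 to 2.7 N when free. I stopped there.

**Last checks:**
- The two fixed cameras put the hub at z = 179–180 mm, against 180 mm when fully home, and at x, y (545–546, 45–48) mm, within about 2 mm of the seat I worked with.
- In the last picture the board lies flat on the book and the gripper is clear.
- The squeeze was felt, not measured, and the two readings disagree: about 190 N from the moving force and about 130 N from the held push-back. Both are inside the 60–300 N window.
- The other things on the table were never approached closely; I did not measure their positions again at the end.

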